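# Load a mosaic napkin ring into the UV glue-curing box

## Robot

A 7-joint arm with a two-finger parallel gripper is mounted at the origin on the work surface. World frame = base frame: x ahead of the robot, y to its left, z up, the work surface at z = 0. Lengths are in mm, angles in rad, forces in N, time in s.
With the tool pointing down it reaches from about 400 to 875 mm from the base axis. Payload 4.4 kg.
Tool frame: the origin (TCP) lies at the very end of the fingers, on their centre line; the grasp point (between the pads) lies ctrl.grip_point_offset behind it (ctrl.grip_point_offset is the distance from the TCP to the grasp point, in mm); z points along the fingers, y is the line along which they close (so a half turn about z gives the same grasp; the last joint's range is limited). The gripper opens to 85 mm and grips with 20 to 120 N. Pads are 22 mm wide; open, the fingers measure 114 mm over their backs; the gripper's body (76 mm by 85 mm) begins 54 mm behind the grasp point. The pads swing forward as they close: fully open they stand 13 mm farther back than shut.
Start: joints at [1.124, 0.628, 0.038, 1.517, -0.027, 0.996, -0.02], TCP at [241.609, -603.442, 231.313] pointing down, gripper open.
Joint ranges: [-3.06, 3.06], [-0.37, 2.12], [-1.25, 1.32], [0.18, 2.47], [-1.1, 4.24], [0.23, 1.98], [-2.94, 2.94]. Speed limits (rad/s): [2.57, 2.57, 3.14, 3.14, 3.14, 3.14, 3.14].

## Interface

Orientations are given as [roll, pitch, yaw] about the fixed x, y, z axes, in that order (R = Rz(yaw) Ry(pitch) Rx(roll)).
In Python, from cell import read_state, cams, ctrl, models gives the robot as it stands. The module is installed in compiled form; this text tells all that it offers.
- The arm moves only by the shell command python3 -m creep, which reads ROWS from standard input. ROWS is a JSON list of rows, 1 to 12 of them, each an object with the fields sx, sy, sz (the shift in mm), ax, ay, az (a rotation vector in rad), aperture (the finger opening in mm); a field left out counts as zero (the opening has to be given); each row shifts and turns the commanded pose from where the row before left it, along the tool's axes as they then stand; what a row does not reach is not made up. A row lasts 1/10 s, in which the tool goes at most 50 mm and 0.15 rad, less where a joint would pass 70% of its speed; a pose out of reach is approached as far as the arm can. The fingers move at their own pace and stop on an object; the grip force is fixed at half the most. Time passes only in rows, so rows that do not move let the fingers close. It prints the time, the measured TCP pose, the force, the opening and the grip force at its end. Input that does not fit is refused with a message, and nothing moves.
- read_state(): the state, without advancing time (a new reading comes with each control period).
- cams.get_image(name): name is "scene" or "top"; returns (picture, depth): 480x640x3 uint8, blue, green, red; 480x640 float32, mm along the optical axis (not along the pixel's ray), 0 where there is no reading.
- cams.calibration(name): a dict with "fx", "fy", "cx", "cy" (pixels), "rvec" (rotation vector, rad) and "tvec" (3), from world to camera coordinates, as OpenCV has them. Camera axes: x right, y down, z forward; pixel columns grow to the right and rows downward; lengths in mm; the calibration is good to about 2 mm. A picture is of the moment at which its call begins. calibration takes no time and is no camera call.
- ctrl.finish_job(): hands the job in; it is judged then, once.
Trained networks look in the newest picture that a camera, given by its name, has taken for a name from the list of things; names that differ only in an ending like _2 or _b are one class to them, and where a whole thing is asked for, a point or a joint stands for the part that bears it (a point fixed in the world has none). Each returns a list of dicts, best first, with "confidence" (0 to 1); they miss things now and then, are a little off and sometimes report something else, mostly with a low value. They report only what shows in the picture. A call takes as long as a camera call.
- models.search_frame(thing, camera): "extent" ([left, top, right, bottom] in pixels, round what is visible of it).
- models.mark_of(thing, camera): "position" ([column, row] in pixels: a listed point, or the origin of a listed thing).
The state is a dict: "clock": time; "qpos": joint angles; "qd": joint speeds; "tau": joint torques, N m; "eef_pos": TCP position; "tool_rot": TCP orientation; "force": force on the tool from outside, world axes, zero at the start; "torque": the same for the moment, N m; "width": finger opening in mm; "gripper_force": force on a finger pad.
Only numpy, scipy, OpenCV 4.12 (cv2) and the standard library are available. Lean on these libraries where they do the work, as an engineer would, in place of code of your own. Each camera call takes 0.05 s, during which the arm holds its last target. There are 200 camera calls.

## Task

Load the colourful mosaic napkin ring for curing: press the green release on top of the UV box so that its tray pops out, set the ring upright over the black hub on the tray, then push the tray home until its catch clicks and it stays shut by itself. The catch and the glue are delicate, so press and push gently, feeling for the click rather than shoving or slamming, and leave the other things on the table where they are.

Things in the scene. Friction and masses are not known exactly. Their poses are not given: they have to be found in the camera images.
- uv_box: white UV curing box, fixed to the table, 220 deep (x) x 220 wide (y) x 105 high; origin at the centre of its underside, its front (tray) faces its own -x. Lid has an amber window in the middle, a green release cap at the front corner on the -y side, a black timer knob (13 high) at the front corner on the +y side
- tray (a joint): how far the tray is out along the box's -x (m): 0.0015 to 0.002 when shut and caught, 0.12 fully out. A spring drives it out by 6 to 7.5 N all the way. From 20 mm on it rides over the catch, which takes a push of up to some 14 N; it clicks only at 0 to -0.001, close before a rigid stop at -0.003, then rests back at 0.0015. Not caught, it springs out. Over 25 N strains it
- tray_front (a point): middle of the tray's grey front panel, on its outer face, where to push; panel 214 wide (box y), from 9 to 77 above the table, this point 50 above it; moves with the tray. Shut, the panel stands 8 to 10 proud of the box's front, below a 25 high white header
- hub (a point): foot of the black locating hub: centre, on the tray floor (18 above the table, inside 170 wide, walls 22 high). Hub diameter 33, 9 high, top chamfered; 45 behind the inner face of the front panel, 53 behind its outer face. With the tray out it is 75 in front of the box's front; with the tray shut it is inside the box
- release_top (a point): centre of the top of the green release cap, diameter 28, standing 16 above the lid (121 above the table) when up; pressed straight down
- release (a joint): how far the release cap is pressed (m): 0 up, 0.010 fully down, sprung back up. The press needed rises to some 8 to 11 N; at 5.5 to 8 mm the tray is let go and the force drops; the cap also dips and pops up again as the tray clicks home
- ring: the mosaic napkin ring, covered in glass tiles of many colours, standing upright on the table: outer diameter 48, bore 38, height 30, about 70 g; origin at the centre of its underside, z up its axis
- plain_ring: plain off-white napkin ring without tiles, same size; leave alone
- glue: yellow glue bottle with black cap, diameter 34, 125 high; leave alone
- bowl: white bowl of glass chips, 200 across; leave alone
- caddy: blue divided box of tiles, 150 x 200 x 50; leave alone
- water_cup: teal cup, 72 across, 75 high; leave alone
- brush_pot: terracotta pot with brushes, 96 across, 180 high; leave alone
- brush: small brush lying on the table; leave alone

How it is judged:
By the outcome, as a careful person would: the job done as asked, in the order asked, and still so for the second after the job is handed in, with the robot touching nothing.
It also fails if it takes over 72 s, if anything falls off the work surface, if the arm or the gripper's body presses on something with over 40 N, if the wrist force passes 120 N, or if a joint passes its speed limit or range.

## Working session

There is one attempt and no reset: what is moved stays moved. The work goes in short steps, Python scripts to look and compute and a shell command to move; the robot and the scene stay as the last step left them, time stands still between calls to the robot, and variables do not carry over. Pictures are saved under pics/ and viewed, at most 10 in all, crops included, and the job is handed in when it is done.

```bash
mkdir -p pics; cat > h.py <<'E'
import numpy as np, cv2
from cell import read_state, cams, ctrl, models
def cal(n):
    c=cams.calibration(n); K=np.array([[c['fx'],0,c['cx']],[0,c['fy'],c['cy']],[0,0,1.]])
    return K,cv2.Rodrigues(np.array(c['rvec'],float))[0],np.array(c['tvec'],float).ravel()
def ray(n,p):
    K,R,t=cal(n); d=R.T@np.linalg.inv(K)@[p[0],p[1],1]; return -R.T@t,d
def at_z(n,p,z):
    o,d=ray(n,p); return o+d*(z-o[2])/d[2]
def at_depth(n,p,D):
    o,d=ray(n,p); return o+d*D
def tri(pa,pb,a='scene',b='top'):
    o1,d1=ray(a,pa);o2,d2=ray(b,pb)
    s=np.linalg.lstsq(np.c_[d1,-d2],o2-o1,rcond=None)[0]
    x,y=o1+d1*s[0],o2+d2*s[1]; return (x+y)/2,np.linalg.norm(x-y)
def proj(n,P):
    K,R,t=cal(n); q=K@(R@np.array(P,float)+t); return q[:2]/q[2]
E
python3 - <<'E'
from h import *
ims=[]
for n in('scene','top'):
    im,d=cams.get_image(n); cv2.imwrite(f'pics/{n}0.png',im)
    print(n,'cam at',ray(n,(0,0))[0].round())
R={}
for th in('ring','plain_ring','release_top','tray_front','uv_box','hub'):
    for n in('scene','top'):
        r=models.mark_of(th,n); R[th,n]=r
        print(th,n,[(np.round(q['position'],1).tolist(),round(q['confidence'],2)) for q in r[:3]])
    if R[th,'scene'] and R[th,'top']:
        p,e=tri(R[th,'scene'][0]['position'],R[th,'top'][0]['position']); print('  ->',p.round(1),e.round(1))
s=read_state();print({k:np.round(v,3).tolist() for k,v in s.items()},ctrl.grip_point_offset)
E
```

```text
scene cam at [1629.  521.  935.]
top cam at [ 222.  -30. 1506.]
ring scene [([386.9, 298.7], 0.66)]
ring top [([255.1, 222.1], 0.54)]
  -> [585.7 192.1   7.5] 8.2
plain_ring scene [([407.1, 279.3], 0.66)]
plain_ring top [([244.8, 257.0], 0.62)]
  -> [483.5 212.    3. ] 7.1
release_top scene [([239.0, 235.8], 0.6)]
release_top top []
tray_front scene [([231.9, 206.0], 0.37)]
tray_front top [([367.5, 225.0], 0.97)]
  -> [ 591.5 -171.5  190.5] 138.0
uv_box scene [([259.9, 295.3], 0.79)]
uv_box top [([364.4, 188.7], 0.93)]
  -> [ 708.5 -111.6    7.7] 6.9
hub scene []
hub top [([151.2, 205.2], 0.26)]
{'clock': 0.7, 'qpos': [1.124, 0.628, 0.039, 1.517, -0.027, 0.996, -0.02], 'qd': [-0.002, -0.002, 0.001, -0.001, 0.001, 0.0, 0.0], 'tau': [-0.001, -56.312, 1.225, -19.375, 0.011, 0.001, -0.0], 'eef_pos': [241.605, -603.454, 231.347], 'tool_rot': [3.142, -0.0, 0.381], 'force': [-0.586, -0.127, 0.696], 'torque': [0.073, 0.07, 0.05], 'gripper_force': 0.0, 'width': 85.364} 18.700000000000003
```

View pics/scene0.png

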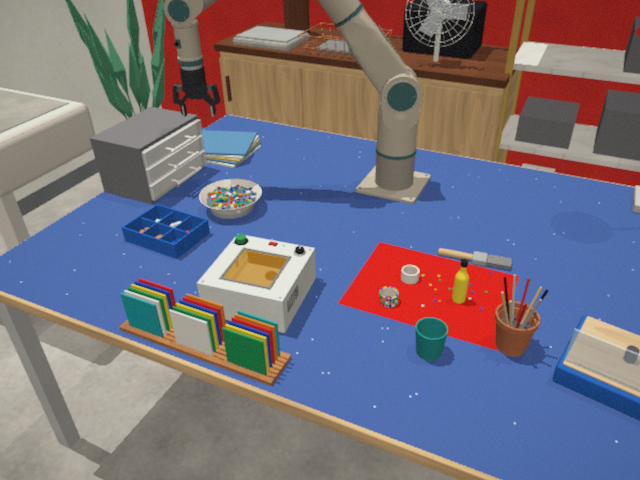

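View pics/top0.png

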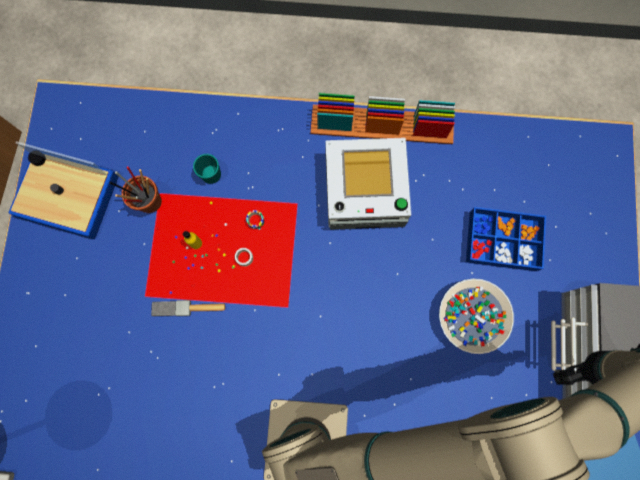

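The scene picture shows the mosaic ring at (389,297), the plain ring at (411,274) and the release at (240,239). In the top picture the mosaic ring is at (255,219), the release at (401,203) and the shut tray front at about row 222. I'll refine these with depth and colour.

```bash
cat >> h.py <<'E'
def cloud(n,d):
    K,R,t=cal(n); v,u=np.mgrid[0:480,0:640]
    c=np.stack([(u-K[0,2])/K[0,0]*d,(v-K[1,2])/K[1,1]*d,d],-1)
    return (c-t)@R
E
python3 - <<'E'
from h import *
D={}
for n in('scene','top'):
    im,d=cams.get_image(n); P=cloud(n,d); D[n]=(im,d,P)
    z=P[...,2]; ok=d>0
    print(n,'fx',cal(n)[0][0,0].round(1),'table z',np.median(z[ok&(P[...,0]>300)&(P[...,0]<800)&(abs(P[...,1])<400)&(abs(z)<15)]).round(2))
    m=ok&(abs(z-105)<8)&(abs(P[...,0]-700)<170)&(abs(P[...,1]+110)<170)
    r=cv2.minAreaRect(P[m][:,:2].astype(np.float32)); print(' lid',np.round(r[0],1),np.round(r[1],1),round(r[2],2),'z',np.median(z[m]).round(1))
    hsv=cv2.cvtColor(im,cv2.COLOR_BGR2HSV)
    g=(abs(hsv[...,0].astype(int)-65)<15)&(hsv[...,1]>120)&(abs(P[...,0]-620)<60)&(abs(P[...,1]+180)<60)&(z>90)
    v,u=np.nonzero(g); print(' green px',len(u),u.mean().round(1),v.mean().round(1),'pos',np.median(P[g],0).round(1), at_z(n,(u.mean(),v.mean()),119).round(1))
    for nm,c in(('ring',(586,192)),('plain',(483,212))):
        m=ok&(np.hypot(P[...,0]-c[0],P[...,1]-c[1])<45)&(z>20)
        if m.sum()>3:
            q=P[m]; (cx,cy),rr=cv2.minEnclosingCircle(q[:,:2].astype(np.float32)); print(' ',nm,m.sum(),'circ',round(cx,1),round(cy,1),round(rr,1),'zmax',q[:,2].max().round(1),np.median(q,0).round(1))
# tray front
im,d,P=D['top']; 
for v in range(216,234): print(v,P[v,370].round(0),im[v,370])
E
```

```text
scene fx 554.8 table z 2.47
 lid [ 709.  -111.2] [228.  224.2] 7.16 z 106.3
 green px 83 240.3 238.7 pos [ 644.4 -202.8  121.2] [ 643.2 -203.5  119. ]
  ring 194 circ 590.6 194.9 27.2 zmax 36.0 [591.4 194.6  29. ]
  plain 158 circ 479.1 214.8 27.7 zmax 36.3 [483.1 215.5  27.8]
top fx 542.0 table z 1.12
 lid [ 710.9 -109.3] [223.9 221. ] 6.48 z 105.4
 green px 96 400.9 203.6 pos [ 636.5 -201.8  120.6] [ 637. -202.  119.]
  ring 122 circ 591.3 196.0 25.0 zmax 37.7 [591.5 195.2  29.2]
  plain 107 circ 481.6 216.5 24.2 zmax 36.7 [479.3 215.9  29.4]
216 [ 601. -123.  103.] [192 189 184]
217 [ 601. -124.   93.] [111 117 117]
218 [ 606. -126.   63.] [59 66 64]
219 [ 607. -127.   51.] [48 50 50]
220 [ 597. -125.   76.] [103 111 102]
221 [ 595. -126.   74.] [136 144 134]
222 [ 592. -126.   73.] [106 112 104]
223 [ 592. -127.   65.] [53 55 54]
224 [ 592. -128.   52.] [48 50 47]
225 [ 592. -129.   39.] [39 42 40]
226 [ 591. -129.   35.] [33 30 31]
227 [ 591. -130.   22.] [45 29 25]
228 [ 593. -132.    1.] [123  67  41]
229 [ 590. -132.    4.] [170  94  63]
230 [ 588. -132.   -2.] [178  98  65]
231 [ 585. -133.   -2.] [180 104  69]
232 [ 582. -133.    0.] [181 101  68]
233 [ 578. -133.    3.] [182 101  69]
```

```bash
python3 - <<'E'
import cv2,numpy as np
a=cv2.imread('pics/top0.png');b=cv2.imread('pics/scene0.png')
o=np.vstack([np.hstack([cv2.resize(a[190:275,215:285],None,fx=4,fy=4,interpolation=2)[:300,:280],cv2.resize(a[130:235,315:420],None,fx=2.8,fy=2.8)[:294].copy() if 0 else cv2.resize(a[130:235,315:420],(300,300))]),np.hstack([cv2.resize(b[255:315,370:430],(280,280)),cv2.resize(b[230:330,195:325],(300,280))])])
cv2.imwrite('pics/crop1.png',o)
E
```

```text
(no output)
```

View pics/crop1.png

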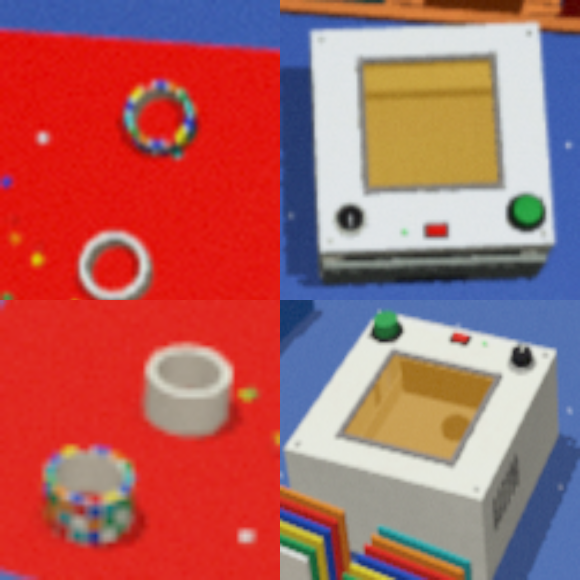

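```bash
cat >> h.py <<'E'
from scipy.spatial.transform import Rotation as Ro
def go(p,yaw=None,pitch=0):
    s=read_state(); R=Ro.from_euler('xyz',s['tool_rot'])
    y=s['tool_rot'][2] if yaw is None else yaw
    T=Ro.from_euler('xyz',[np.pi,pitch,y])
    print('t',round(s['clock'],2),'pos',np.round(s['eef_pos'],1),'rot',np.round(s['tool_rot'],3),'F',np.round(s['force'],2))
    print(' d(current axes)',R.inv().apply(np.array(p)-s['eef_pos']).round(1),'rotvec',(R.inv()*T).as_rotvec().round(3),' d(after turn)',T.inv().apply(np.array(p)-s['eef_pos']).round(1))
E
echo '[{"az": 0.132, "aperture": 0}, {"az": 0.132, "aperture": 0}, {"sx": 36, "sy": -29, "aperture": 0}, {"sx": 36, "sy": -29, "aperture": 0}, {"sx": 36, "sy": -29, "aperture": 0}, {"sx": 36, "sy": -29, "aperture": 0}, {"sx": 36, "sy": -29, "aperture": 0}, {"sx": 36, "sy": -29, "aperture": 0}, {"sx": 36, "sy": -29, "aperture": 0}, {"sx": 36, "sy": -29, "aperture": 0}, {"sx": 36, "sy": -29, "aperture": 0}, {"sx": 36, "sy": -29, "aperture": 0}]' | python3 -m creep
python3 -c "
from h import *
go([640,-202.5,135],0.118)"
```

```text
clock: 2.0
eef_pos: [566.6, -272.0, 231.5]
tool_rot: [3.141, -0.0, 0.117]
force: [-0.0, 0.4, 0.6]
width: -0.2
gripper_force: 0.0
t 2.0 pos [ 566.6 -272.   231.5] rot [ 3.141 -0.     0.117] F [-0.04  0.41  0.57]
 d(current axes) [ 80.9 -60.5  96.6] rotvec [ 0.    -0.    -0.001]  d(after turn) [ 81.  -60.3  96.5]
```

```bash
echo '[{"sx": 27, "sy": -20, "aperture": 0}, {"sx": 27, "sy": -20, "aperture": 0}, {"sx": 27, "sy": -20, "aperture": 0}, {"sz": 32, "aperture": 0}, {"sz": 32, "aperture": 0}, {"sz": 32, "aperture": 0}, {"aperture": 0}]' | python3 -m creep
python3 - <<'E'
from h import *
go([640,-202.5,121],0.118)
for n in('scene','top'): im,d=cams.get_image(n); cv2.imwrite(f'pics/{n}2.png',im)
a=cv2.imread('pics/scene2.png');b=cv2.imread('pics/top2.png')
cv2.imwrite('pics/crop2.png',np.hstack([cv2.resize(a[180:280,190:290],(400,400)),cv2.resize(b[150:250,340:440],(400,400))]))
E
```

```text
clock: 2.7
eef_pos: [635.5, -203.1, 130.7]
tool_rot: [-3.138, 0.009, 0.117]
force: [-1.1, 0.3, -0.0]
width: -0.4
gripper_force: 0.0
t 2.7 pos [ 635.5 -203.1  130.7] rot [-3.138  0.009  0.117] F [-1.08  0.33 -0.  ]
 d(current axes) [ 4.7 -0.   9.7] rotvec [-0.004  0.009 -0.001]  d(after turn) [ 4.6 -0.1  9.7]
```

View pics/crop2.png

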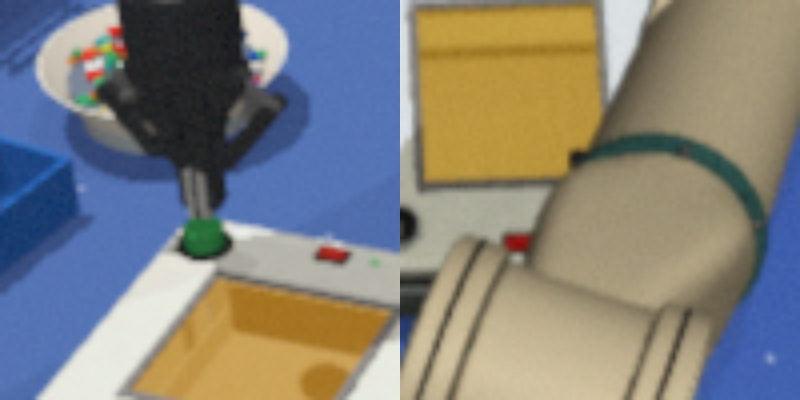

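The scene crop shows the closed fingertips right above the green cap. I'll shift 4 mm along tool x and descend slowly.

```bash
echo '[{"sx": 4, "aperture": 0}, {"aperture": 0}, {"sz": 3, "aperture": 0}, {"sz": 3, "aperture": 0}, {"sz": 1, "aperture": 0}, {"sz": 1, "aperture": 0}, {"aperture": 0}]' | python3 -m creep
```

```text
clock: 3.5
eef_pos: [642.6, -203.9, 127.1]
tool_rot: [-3.141, 0.0, 0.117]
force: [-0.8, -0.0, 0.2]
width: 0.4
gripper_force: 0.0
```

```bash
echo '[{"sx": -1, "sz": 2, "aperture": 0}, {"sx": -1, "sz": 2, "aperture": 0}, {"sz": 1, "aperture": 0}, {"sz": 1, "aperture": 0}, {"sz": 1, "aperture": 0}, {"sz": 1, "aperture": 0}, {"sz": 1, "aperture": 0}, {"aperture": 0}]' | python3 -m creep; echo '[{"sz": 1, "aperture": 0}, {"sz": 1, "aperture": 0}, {"aperture": 0}]' | python3 -m creep
```

```text
clock: 4.3
eef_pos: [640.8, -204.3, 119.9]
tool_rot: [3.142, -0.0, 0.117]
force: [-2.2, 1.2, 8.6]
width: -0.2
gripper_force: 4.5
clock: 4.6
eef_pos: [640.8, -204.3, 118.1]
tool_rot: [3.142, -0.0, 0.117]
force: [-3.8, 1.2, 10.3]
width: -0.2
gripper_force: 5.1
```

```bash
echo '[{"sz": 1, "aperture": 0}, {"sz": 1, "aperture": 0}, {"aperture": 0}]' | python3 -m creep; echo '[{"sz": 1, "aperture": 0}, {"aperture": 0}]' | python3 -m creep;
```

```text
clock: 4.9
eef_pos: [640.8, -204.3, 115.5]
tool_rot: [3.142, -0.0, 0.117]
force: [-3.2, 0.1, 6.6]
width: -0.0
gripper_force: 3.1
clock: 5.1
eef_pos: [641.0, -204.3, 113.7]
tool_rot: [3.141, -0.001, 0.117]
force: [-1.3, 0.6, 3.0]
width: -0.0
gripper_force: 1.4
```

```bash
echo '[{"sz": 1, "aperture": 0}, {"aperture": 0}]' | python3 -m creep
```

```text
clock: 5.3
eef_pos: [641.1, -204.3, 112.4]
tool_rot: [3.141, -0.0, 0.117]
force: [-0.2, 0.5, 2.9]
width: 0.5
gripper_force: 1.5
```

```bash
echo '[{"sz": -5, "aperture": 0}, {"sz": -25, "aperture": 0}, {"sz": -30, "aperture": 70}, {"sz": -30, "aperture": 70}, {"sy": -20, "sz": -10, "aperture": 70}, {"sy": -40, "aperture": 70}, {"sy": -40, "aperture": 70}, {"sy": -40, "aperture": 70}, {"sy": -40, "aperture": 70}, {"sy": -40, "aperture": 70}, {"sy": -40, "aperture": 70}, {"sy": -20, "aperture": 70}]' | python3 -m creep
python3 - <<'E'
from h import *
for n in('scene','top'):
    im,d=cams.get_image(n); cv2.imwrite(f'pics/{n}3.png',im)
R={}
for th in('hub','tray_front'):
    for n in('scene','top'):
        r=models.mark_of(th,n); R[th,n]=r
        print(th,n,[(np.round(q['position'],1).tolist(),round(q['confidence'],2)) for q in r[:3]])
    if R[th,'scene'] and R[th,'top']:
        p,e=tri(R[th,'scene'][0]['position'],R[th,'top'][0]['position']); print('  ->',p.round(1),e.round(1))
print(proj('top',[526,-132,27]),proj('scene',[526,-132,27]))
go([591,195.3,130],0.118)
a=cv2.imread('pics/scene3.png');b=cv2.imread('pics/top3.png')
cv2.imwrite('pics/crop3.png',np.hstack([cv2.resize(a[200:300,190:340],(400,267)),cv2.resize(b[150:250,300:450],(400,267))]))
E
```

```text
clock: 6.5
eef_pos: [607.1, 79.2, 212.1]
tool_rot: [-3.139, 0.001, 0.122]
force: [-0.3, -0.8, -0.7]
width: 69.8
gripper_force: 0.0
hub scene [([238.5, 235.7], 0.72), ([288.1, 246.3], 0.66), ([385.7, 303.4], 0.34)]
hub top [([369.3, 248.9], 0.8), ([187.0, 305.6], 0.3)]
  -> [ 554.7 -188.7   71.9] 139.2
tray_front scene [([292.1, 232.6], 0.65)]
tray_front top [([372.6, 266.7], 0.63), ([153.1, 202.1], 0.55)]
  -> [ 473.8 -142.9   51.3] 2.4
[369.40258624 249.24842122] [287.62978174 250.04872511]
t 6.8 pos [608.4  71.6 212.3] rot [3.14  0.    0.114] F [ 1.13 -1.23  0.3 ]
 d(current axes) [  -3.1 -125.    82.1] rotvec [ 0.001  0.    -0.004]  d(after turn) [  -2.7 -124.8   82.3]
```

View pics/top3.png

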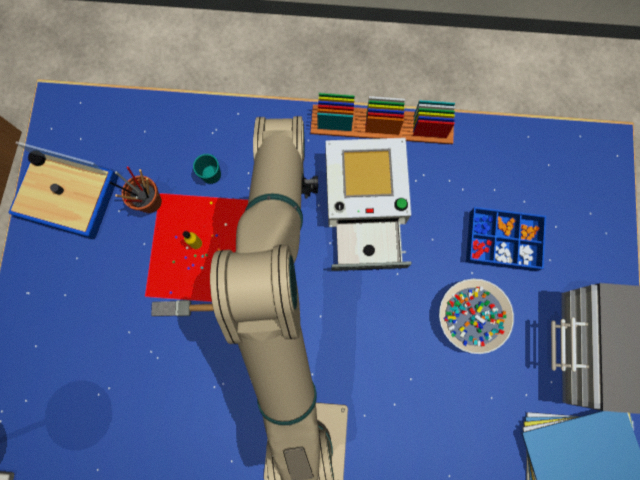

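The tray is out: hub at (369,249) in the top picture, panel front at about (372,266). Now a precise hub measurement.

```bash
python3 - <<'E'
from h import *
B={}
for n,w in(('top',(369,249)),('scene',(288,247))):
    im,d=cams.get_image(n); P=cloud(n,d)
    g=im.max(2).astype(float); v,u=np.mgrid[0:480,0:640]
    m=(np.hypot(u-w[0],v-w[1])<10)&(g<70)
    lab=cv2.connectedComponents(m.astype(np.uint8))[1]; 
    l=np.bincount(lab[lab>0]).argmax(); m=lab==l
    c=np.array([u[m].mean(),v[m].mean()]); B[n]=c
    print(n,m.sum(),c.round(1),'z27->',at_z(n,c,25).round(1),'cloud',np.median(P[m],0).round(1), 'box',u[m].min(),u[m].max(),v[m].min(),v[m].max())
    # panel top edge
    q=(d>0)&(abs(P[...,2]-77)<4)&(abs(P[...,0]-478)<25)&(abs(P[...,1]+138)<110)
    if q.sum()>20:
        r=P[q]; f=np.polyfit(r[:,1],r[:,0],1); print(' panel',q.sum(),np.median(r,0).round(1),'yaw',(-np.arctan(f[0])).round(4),'ends',r[:,1].min().round(),r[:,1].max().round())
print(tri(B['scene'],B['top']))
E
echo '[{"sy": -30, "aperture": 70}, {"sy": -30, "aperture": 70}, {"sy": -30, "sz": 20, "aperture": 70}, {"sx": -2, "sy": -20, "sz": 25, "aperture": 70}, {"sy": -10, "sz": 25, "aperture": 70}, {"sz": 10, "aperture": 70}, {"aperture": 70}, {"aperture": 70}]' | python3 -m creep; python3 -c "
from h import *
go([591,195.3,4],0.118)"
```

```text
top 85 [368.5 249.8] z27-> [ 524.6 -129.8   25. ] cloud [ 523.7 -129.8   27.3] box 364 373 245 255
 panel 205 [ 477.4 -138.    77.2] yaw 0.1134 ends -239.0 -31.0
scene 10 [296.5 249.5] z27-> [ 510.9 -111.7   25. ] cloud [625.2 -47.6 117.9] box 296 297 247 252
 panel 190 [ 477.2 -136.1   77.2] yaw 0.1158 ends -243.0 -31.0
(array([ 518.98023888, -119.54127893,   29.55776371]), np.float64(21.81832760011557))
clock: 7.7
eef_pos: [593.4, 190.9, 133.1]
tool_rot: [3.141, -0.001, 0.114]
force: [0.9, -0.2, -0.1]
width: 70.0
gripper_force: 0.0
t 7.7 pos [593.4 190.9 133.1] rot [ 3.141e+00 -1.000e-03  1.140e-01] F [ 0.88 -0.17 -0.15]
 d(current axes) [ -2.1  -4.7 129.1] rotvec [ 0.001 -0.001 -0.004]  d(after turn) [ -1.9  -4.6 129.1]
```

```bash
echo '[{"sx": -2, "sy": -4.5, "aperture": 70}, {"sz": 25, "aperture": 70}, {"sz": 25, "aperture": 70}, {"sz": 25, "aperture": 70}, {"sz": 20, "aperture": 70}, {"sz": 15, "aperture": 70}, {"aperture": 70}, {"aperture": 70}]' | python3 -m creep; python3 -c "
from h import *
go([591,195.3,5],0.118)"
```

```text
clock: 8.5
eef_pos: [590.4, 197.1, 23.1]
tool_rot: [-3.141, -0.001, 0.116]
force: [0.7, 0.1, -0.7]
width: 70.1
gripper_force: 0.0
t 8.5 pos [590.4 197.1  23.1] rot [-3.141e+00 -1.000e-03  1.160e-01] F [ 0.7   0.15 -0.7 ]
 d(current axes) [ 0.4  1.8 18.1] rotvec [-0.    -0.001 -0.002]  d(after turn) [ 0.4  1.8 18.1]
```

```bash
echo '[{"sy": 1.5, "sz": 10, "aperture": 70}, {"sz": 6, "aperture": 70}, {"sz": 4, "aperture": 70}, {"aperture": 70}, {"aperture": 60}, {"aperture": 52}, {"aperture": 40}, {"aperture": 40}, {"aperture": 40}, {"aperture": 40}]' | python3 -m creep
```

```text
clock: 9.5
eef_pos: [590.4, 195.7, 3.0]
tool_rot: [-3.141, -0.001, 0.117]
force: [-0.6, -0.5, 5.0]
width: 46.1
gripper_force: 61.7
```

```bash
echo '[{"sz": -5, "aperture": 40}, {"sz": -15, "aperture": 40}, {"sz": -30, "aperture": 40}, {"sz": -30, "aperture": 40}, {"sz": -30, "aperture": 40}, {"sz": -20, "aperture": 40}, {"aperture": 40}]' | python3 -m creep; python3 -c "
from h import *
go([525.7,-131.2,90],0.116)"
```

```text
clock: 10.2
eef_pos: [592.1, 196.2, 136.4]
tool_rot: [-3.14, -0.007, 0.117]
force: [0.3, 1.0, 0.6]
width: 45.6
gripper_force: 61.5
t 10.2 pos [592.1 196.2 136.4] rot [-3.14  -0.007  0.117] F [0.32 0.96 0.61]
 d(current axes) [-104.4  317.5   45.2] rotvec [-0.002 -0.007  0.001]  d(after turn) [-103.9  317.5   46.4]
```

```bash
echo '[{"sx": -5, "sy": 15, "aperture": 40}, {"sx": -10, "sy": 30, "aperture": 40}, {"sx": -11, "sy": 34, "aperture": 40}, {"sx": -11, "sy": 34, "aperture": 40}, {"sx": -11, "sy": 34, "aperture": 40}, {"sx": -11, "sy": 34, "aperture": 40}, {"sx": -11, "sy": 34, "aperture": 40}, {"sx": -11, "sy": 34, "aperture": 40}, {"sx": -10, "sy": 30, "aperture": 40}, {"sx": -9, "sy": 24, "aperture": 40}, {"sx": -5, "sy": 15, "aperture": 40}, {"aperture": 40}]' | python3 -m creep;echo '[{"sz": 20, "aperture": 40}, {"sz": 15, "aperture": 40}, {"aperture": 40}, {"aperture": 40}]' | python3 -m creep; python3 - <<'E'
from h import *
go([525.7,-131.2,90],0.116)
for n in('scene','top'):
    im,d=cams.get_image(n); cv2.imwrite(f'pics/{n}4.png',im)
    u,v=proj(n,[525,-131,50]).astype(int); c=im[v-40:v+40,u-40:u+40]; cv2.imwrite(f'pics/c4{n}.png',cv2.resize(c,(400,400)))
    for th in('ring','hub'): print(n,th,[(np.round(q['position'],1).tolist(),round(q['confidence'],2)) for q in models.mark_of(th,n)[:2]])
    print(proj(n,[525.7,-131.2,18]))
cv2.imwrite('pics/crop4.png',np.hstack([cv2.imread('pics/c4scene.png'),cv2.imread('pics/c4top.png')]))
E
```

```text
clock: 11.4
eef_pos: [519.8, -136.5, 131.2]
tool_rot: [3.141, 0.004, 0.111]
force: [0.1, -0.4, -0.6]
width: 46.0
gripper_force: 61.5
clock: 11.8
eef_pos: [522.1, -131.7, 96.9]
tool_rot: [-3.141, 0.002, 0.118]
force: [0.4, 0.3, -0.5]
width: 45.4
gripper_force: 61.5
t 11.8 pos [ 522.1 -131.7   96.9] rot [-3.141e+00  2.000e-03  1.180e-01] F [ 0.43  0.33 -0.45]
 d(current axes) [ 3.7 -0.1  6.9] rotvec [-0.001  0.002  0.002]  d(after turn) [ 3.6 -0.1  6.9]
scene ring []
scene hub [([287.3, 249.0], 0.82)]
[288.09752387 252.64743324]
top ring []
top hub []
[368.85216407 249.96175505]
```

View pics/crop4.png

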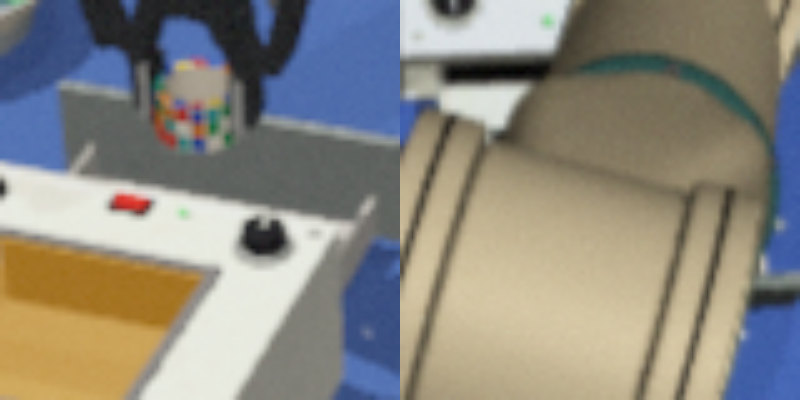

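Ring is held upright above the hub (scene crop ≈(190,105)); the arm blocks the top view. Moving over the hub and feeling downward.

```bash
echo '[{"sx": 3, "aperture": 40}, {"sz": 20, "aperture": 40}, {"sz": 20, "aperture": 40}, {"sz": 15, "aperture": 40}, {"sz": 5, "aperture": 40}, {"aperture": 40}, {"aperture": 40}, {"aperture": 40}]' | python3 -m creep; python3 - <<'E'
from h import *
go([525.2,-131.2,30],0.116)
im,d=cams.get_image('scene'); P=cloud('scene',d); hsv=cv2.cvtColor(im,cv2.COLOR_BGR2HSV)
for th in ('ring',): print([(np.round(q['position'],1),round(q['confidence'],2)) for q in models.mark_of(th,'scene')[:2]])
E
```

```text
clock: 12.9
eef_pos: [526.3, -132.3, 38.2]
tool_rot: [3.141, -0.002, 0.117]
force: [0.1, -0.1, -0.8]
width: 45.8
gripper_force: 61.5
t 12.9 pos [ 526.3 -132.3   38.2] rot [ 3.141e+00 -2.000e-03  1.170e-01] F [ 0.1  -0.09 -0.76]
 d(current axes) [-1.  -1.2  8.2] rotvec [ 0.001 -0.002  0.001]  d(after turn) [-1.  -1.2  8.2]
[(array([284.2, 248.5]), 0.5)]
```

```bash
echo '[{"sx": -1, "sy": -1, "sz": 2, "aperture": 40}, {"sz": 3, "aperture": 40}, {"aperture": 40}, {"sz": 2, "aperture": 40}, {"aperture": 40}, {"aperture": 40}]' | python3 -m creep; echo '[{"sz": 1, "aperture": 40}, {"sz": 1, "aperture": 40}, {"aperture": 40}, {"aperture": 40}]' | python3 -m creep
```

```text
clock: 13.6
eef_pos: [524.5, -131.3, 30.2]
tool_rot: [-3.142, 0.0, 0.117]
force: [-0.3, -0.7, -0.8]
width: 45.5
gripper_force: 61.5
clock: 14.0
eef_pos: [524.5, -131.3, 28.3]
tool_rot: [-3.142, 0.0, 0.117]
force: [-0.2, 0.1, -0.5]
width: 45.8
gripper_force: 61.5
```

```bash
echo '[{"sz": 1, "aperture": 40}, {"sz": 1, "aperture": 40}, {"aperture": 40}]' | python3 -m creep; echo '[{"sz": 1, "aperture": 40}, {"sz": 1, "aperture": 40}, {"aperture": 40}]' | python3 -m creep; 
```

```text
clock: 14.3
eef_pos: [524.4, -131.2, 26.2]
tool_rot: [-3.142, 0.0, 0.117]
force: [-0.9, 0.1, -1.1]
width: 45.8
gripper_force: 61.5
clock: 14.6
eef_pos: [524.4, -131.2, 24.2]
tool_rot: [-3.142, 0.0, 0.117]
force: [0.5, 0.1, -0.6]
width: 45.8
gripper_force: 61.5
```

```bash
echo '[{"sz": 1, "aperture": 40}, {"sz": 1, "aperture": 40}, {"aperture": 40}]' | python3 -m creep; echo '[{"sz": 1, "aperture": 40}, {"aperture": 40}]' | python3 -m creep; 
```

```text
clock: 14.9
eef_pos: [524.4, -131.2, 22.2]
tool_rot: [-3.141, 0.0, 0.117]
force: [0.1, -0.2, 0.4]
width: 45.4
gripper_force: 61.5
clock: 15.1
eef_pos: [524.5, -131.3, 21.2]
tool_rot: [-3.142, 0.0, 0.117]
force: [0.6, -0.1, -1.0]
width: 45.8
gripper_force: 61.5
```

```bash
echo '[{"sz": 0.5, "aperture": 40}, {"sz": 0.5, "aperture": 40}, {"aperture": 40}]' | python3 -m creep; echo '[{"sz": 0.5, "aperture": 40}, {"aperture": 40}, {"aperture": 40}]' | python3 -m creep; 
```

```text
clock: 15.4
eef_pos: [524.6, -131.3, 20.9]
tool_rot: [3.142, -0.0, 0.117]
force: [-2.5, 0.4, 5.4]
width: 45.9
gripper_force: 62.3
clock: 15.7
eef_pos: [524.6, -131.3, 20.9]
tool_rot: [3.142, -0.0, 0.117]
force: [-2.7, 1.1, 9.2]
width: 46.1
gripper_force: 62.8
```

```bash
echo '[{"sz": -0.5, "aperture": 46}, {"aperture": 50}, {"aperture": 56}, {"aperture": 64}, {"aperture": 70}, {"sz": -5, "aperture": 70}, {"sz": -15, "aperture": 70}, {"sz": -30, "aperture": 70}, {"sz": -30, "aperture": 70}, {"sz": -30, "aperture": 70}, {"sx": -15, "sz": -15, "aperture": 40}, {"sx": -30, "aperture": 0}]' | python3 -m creep;echo '[{"sx": -30, "sy": -10, "aperture": 0}, {"sx": -10, "sy": -30, "aperture": 0}, {"sy": -40, "aperture": 0}, {"sy": -40, "aperture": 0}, {"sy": -40, "aperture": 0}, {"sy": -20, "aperture": 0}]' | python3 -m creep; python3 - <<'E'
from h import *
go([436,-142,52],0.116)
C=[]
for n in('scene','top'):
    im,d=cams.get_image(n); P=cloud(n,d)
    u,v=proj(n,[525,-131,40]).astype(int); C.append(cv2.resize(im[v-40:v+40,u-40:u+40],(400,400)))
    print(n,(u,v),[(np.round(q['position'],1).tolist(),round(q['confidence'],2)) for q in models.mark_of('ring',n)[:2]])
    m=(d>0)&(np.hypot(P[...,0]-525,P[...,1]+131)<40)&(P[...,2]>40)
    if m.sum()>5: q=P[m];print(m.sum(),np.round(cv2.minEnclosingCircle(q[:,:2].astype(np.float32))[0],1),np.percentile(q[:,2],[10,50,90]).round(1))
cv2.imwrite('pics/crop5.png',np.hstack(C))
E
```

```text
clock: 16.9
eef_pos: [483.4, -136.6, 148.0]
tool_rot: [3.139, -0.008, 0.118]
force: [-0.7, 0.2, -0.7]
width: 41.8
gripper_force: 0.0
clock: 17.5
eef_pos: [418.5, 41.0, 145.7]
tool_rot: [-3.14, -0.0, 0.121]
force: [0.9, -0.1, 0.3]
width: 0.1
gripper_force: 0.0
t 17.5 pos [418.5  41.  145.7] rot [-3.14  -0.     0.121] F [ 0.91 -0.15  0.34]
 d(current axes) [ -4.7 183.9  93.4] rotvec [-0.001 -0.     0.005]  d(after turn) [ -3.8 183.8  93.7]
scene (np.int64(287), np.int64(246)) [([285.4, 250.9], 0.41)]
54 [ 517.1 -131.2] [42.8 48.1 51.1]
top (np.int64(369), np.int64(248)) [([367.3, 247.7], 0.68)]
111 [ 525.5 -128.7] [42.7 47.5 51. ]
```

View pics/crop5.png

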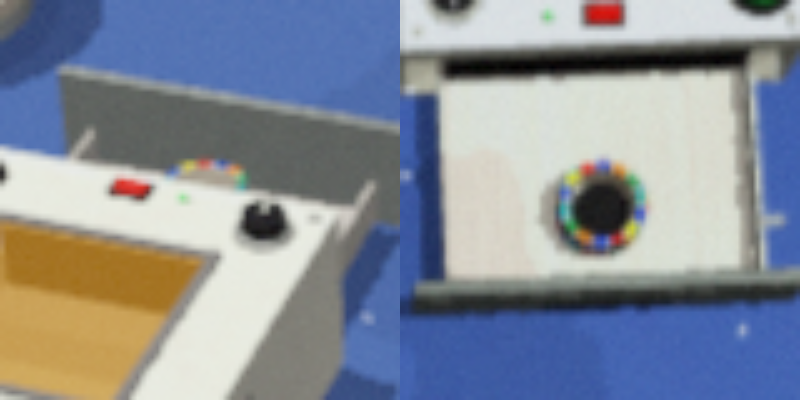

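The top crop shows the ring sitting concentrically round the hub at crop (602,208), with its rim at z≈48, so it is flat. Next I go in front of the panel.

```bash
echo '[{"sy": 30, "aperture": 0}, {"sy": 35, "aperture": 0}, {"sy": 35, "aperture": 0}, {"sy": 35, "aperture": 0}, {"sy": 25, "aperture": 0}, {"sy": 15, "sz": 10, "aperture": 0}, {"sy": 8, "sz": 20, "aperture": 0}, {"sz": 20, "aperture": 0}, {"sz": 20, "aperture": 0}, {"sz": 15, "aperture": 0}, {"sz": 8, "aperture": 0}, {"aperture": 0}]' | python3 -m creep; python3 -c "
from h import *
go([462,-138.8,52],0.116)"
```

```text
clock: 18.9
eef_pos: [439.5, -145.3, 51.6]
tool_rot: [-3.141, 0.002, 0.115]
force: [0.5, 0.9, 0.6]
width: 0.0
gripper_force: 0.0
t 18.9 pos [ 439.5 -145.3   51.6] rot [-3.141e+00  2.000e-03  1.150e-01] F [0.53 0.95 0.6 ]
 d(current axes) [23.1 -3.9 -0.5] rotvec [-0.     0.002 -0.001]  d(after turn) [23.1 -3.9 -0.4]
```

```bash
echo '[{"sx": 5, "sy": -2, "aperture": 0}, {"sx": 5, "sy": -2, "aperture": 0}, {"sx": 4, "aperture": 0}, {"sx": 2, "aperture": 0}, {"sx": 2, "aperture": 0}, {"sx": 2, "aperture": 0}, {"sx": 2, "aperture": 0}, {"sx": 2, "aperture": 0}, {"sx": 2, "aperture": 0}, {"sx": 2, "aperture": 0}]' | python3 -m creep; python3 -c "
from h import *
go([580,-125,52],0.116)"
```

```text
clock: 19.9
eef_pos: [464.1, -137.2, 52.1]
tool_rot: [-3.14, 0.007, 0.115]
force: [-7.1, -0.8, 5.5]
width: -0.2
gripper_force: 3.5
t 19.9 pos [ 464.1 -137.2   52.1] rot [-3.14   0.007  0.115] F [-7.11 -0.8   5.49]
 d(current axes) [116.6   1.2  -0.7] rotvec [-0.001  0.007 -0.001]  d(after turn) [1.166e+02 1.300e+00 1.000e-01]
```

```bash
echo '[{"sx": 2, "aperture": 0}, {"sx": 3, "aperture": 0}, {"sx": 3, "aperture": 0}, {"sx": 4, "aperture": 0}, {"sx": 4, "aperture": 0}, {"sx": 4, "aperture": 0}, {"sx": 4, "aperture": 0}, {"sx": 4, "aperture": 0}, {"sx": 4, "aperture": 0}, {"sx": 4, "aperture": 0}, {"sx": 4, "aperture": 0}, {"sx": 4, "aperture": 0}]' | python3 -m creep; echo '[{"sx": 4, "aperture": 0}, {"sx": 4, "aperture": 0}, {"sx": 4, "aperture": 0}, {"sx": 4, "aperture": 0}, {"sx": 4, "aperture": 0}, {"sx": 4, "aperture": 0}, {"sx": 3, "aperture": 0}, {"sx": 3, "aperture": 0}, {"sx": 3, "aperture": 0}, {"sx": 2, "aperture": 0}, {"sx": 1, "aperture": 0}, {"aperture": 0}]' | python3 -m creep;python3 - <<'E'
from h import *
go([581,-125,52],0.116)
C=[]
for n in('scene','top'):
    im,d=cams.get_image(n); print(n,[(np.round(q['position'],1).tolist(),round(q['confidence'],2)) for q in models.mark_of('ring',n)[:2]])
    u,v=proj(n,[580,-131,60]).astype(int); C.append(cv2.resize(im[v-50:v+50,u-50:u+50],(400,400)))
cv2.imwrite('pics/crop6.png',np.hstack(C))
E
```

```text
clock: 21.1
eef_pos: [507.3, -132.2, 52.1]
tool_rot: [-3.14, 0.008, 0.115]
force: [-8.5, -1.5, 6.9]
width: 0.4
gripper_force: 4.1
clock: 22.3
eef_pos: [543.4, -128.1, 52.0]
tool_rot: [-3.14, 0.007, 0.116]
force: [-7.8, -1.5, 6.2]
width: -0.3
gripper_force: 3.6
t 22.3 pos [ 543.4 -128.1   52. ] rot [-3.14   0.007  0.116] F [-7.81 -1.47  6.19]
 d(current axes) [37.7  1.2 -0.3] rotvec [-0.001  0.007 -0.   ]  d(after turn) [37.7  1.3 -0. ]
scene []
top []
```

View pics/crop6.png

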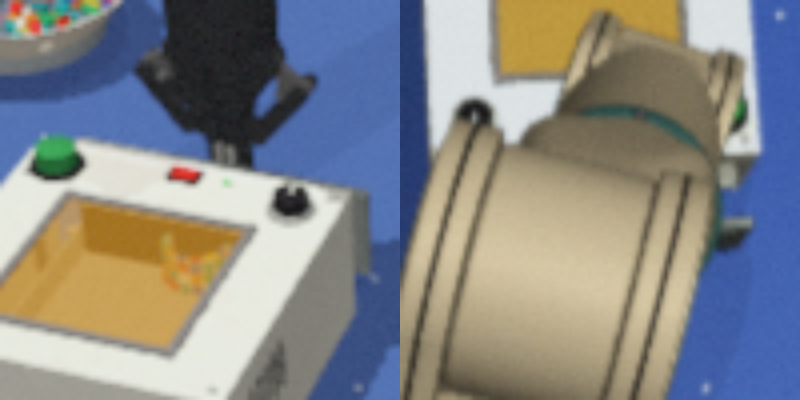

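Ring is inside, visible upright through the amber window at crop (190,265). Pushing on, slower toward the catch.

```bash
echo '[{"sx": 2, "aperture": 0}, {"sx": 2, "aperture": 0}, {"sx": 2, "aperture": 0}, {"sx": 2, "aperture": 0}, {"sx": 2, "aperture": 0}, {"sx": 2, "aperture": 0}, {"sx": 2, "aperture": 0}, {"sx": 2, "aperture": 0}, {"sx": 2, "aperture": 0}, {"sx": 1, "aperture": 0}, {"sx": 1, "aperture": 0}, {"sx": 1, "aperture": 0}]' | python3 -m creep; echo '[{"sx": 1, "aperture": 0}, {"sx": 1, "aperture": 0}, {"sx": 1, "aperture": 0}, {"sx": 1, "aperture": 0}, {"sx": 1, "aperture": 0}]' | python3 -m creep; echo '[{"sx": 1, "aperture": 0}, {"sx": 1, "aperture": 0}, {"sx": 1, "aperture": 0}, {"sx": 1, "aperture": 0}]' | python3 -m creep
```

```text
clock: 23.7
eef_pos: [562.0, -126.0, 51.9]
tool_rot: [-3.14, 0.012, 0.115]
force: [-10.8, -1.1, 10.1]
width: -0.2
gripper_force: 5.9
clock: 24.2
eef_pos: [566.3, -125.5, 51.9]
tool_rot: [-3.14, 0.013, 0.115]
force: [-12.8, -0.9, 12.0]
width: 0.3
gripper_force: 6.6
clock: 24.6
eef_pos: [569.9, -125.0, 51.9]
tool_rot: [-3.14, 0.014, 0.115]
force: [-13.5, -0.8, 12.4]
width: 0.1
gripper_force: 6.9
```

```bash
echo '[{"sx": 1, "sz": -0.5, "aperture": 0}, {"sx": 1, "sz": -0.5, "aperture": 0}, {"sx": 1, "aperture": 0}, {"sx": 1, "aperture": 0}]' | python3 -m creep; echo '[{"sx": 1, "aperture": 0}, {"sx": 1, "aperture": 0}, {"sx": 1, "aperture": 0}]' | python3 -m creep;
```

```text
clock: 25.0
eef_pos: [572.5, -124.7, 52.0]
tool_rot: [-3.139, 0.016, 0.115]
force: [-13.5, -1.9, 7.8]
width: -0.2
gripper_force: 7.2
clock: 25.3
eef_pos: [577.4, -124.1, 52.0]
tool_rot: [-3.14, 0.013, 0.115]
force: [-11.1, -1.0, 3.7]
width: 0.2
gripper_force: 5.2
```

```bash
echo '[{"sx": 0.5, "aperture": 0}, {"sx": 0.5, "aperture": 0}, {"sx": 0.5, "aperture": 0}, {"sx": 0.5, "aperture": 0}]' | python3 -m creep; echo '[{"sx": 0.5, "aperture": 0}, {"sx": 0.5, "aperture": 0}]' | python3 -m creep
```

```text
clock: 25.7
eef_pos: [580.2, -123.8, 52.0]
tool_rot: [-3.14, 0.011, 0.115]
force: [-9.0, -1.9, 2.1]
width: -0.0
gripper_force: 4.5
clock: 25.9
eef_pos: [581.5, -123.7, 52.0]
tool_rot: [-3.14, 0.011, 0.116]
force: [-8.2, -1.2, 0.7]
width: 0.1
gripper_force: 4.2
```

```bash
echo '[{"sx": 0.5, "aperture": 0}, {"aperture": 0}]' | python3 -m creep; echo '[{"sx": 0.5, "aperture": 0}, {"aperture": 0}]' | python3 -m creep; 
```

```text
clock: 26.1
eef_pos: [582.2, -123.6, 52.0]
tool_rot: [-3.14, 0.01, 0.116]
force: [-8.0, -1.5, 1.5]
width: -0.1
gripper_force: 4.1
clock: 26.3
eef_pos: [582.6, -123.6, 52.0]
tool_rot: [-3.14, 0.01, 0.116]
force: [-8.5, -1.0, 1.9]
width: -0.1
gripper_force: 4.2
```

```bash
echo '[{"sx": 0.5, "aperture": 0}, {"aperture": 0}]' | python3 -m creep; echo '[{"sx": 0.5, "aperture": 0}, {"aperture": 0}]' | python3 -m creep; 
```

```text
clock: 26.5
eef_pos: [582.6, -123.6, 52.0]
tool_rot: [-3.14, 0.011, 0.115]
force: [-9.2, -1.4, 2.2]
width: -0.3
gripper_force: 4.7
clock: 26.7
eef_pos: [582.5, -123.6, 52.0]
tool_rot: [-3.14, 0.012, 0.115]
force: [-9.3, -0.8, 2.9]
width: 0.0
gripper_force: 5.2
```

```bash
echo '[{"sx": 0.5, "aperture": 0}, {"aperture": 0}]' | python3 -m creep; python3 - <<'E'
from h import *
im,d=cams.get_image('scene'); cv2.imwrite('pics/scene7.png',im); P=cloud('scene',d)
hsv=cv2.cvtColor(im,cv2.COLOR_BGR2HSV)
g=(abs(hsv[...,0].astype(int)-65)<15)&(hsv[...,1]>120)&(abs(P[...,0]-640)<40)&(abs(P[...,1]+203)<40)&(P[...,2]>90)
print(g.sum(),np.percentile(P[g][:,2],[50,90]))
E
```

```text
clock: 26.9
eef_pos: [582.5, -123.6, 52.0]
tool_rot: [-3.14, 0.013, 0.115]
force: [-10.9, -2.2, 4.0]
width: -0.1
gripper_force: 5.7
83 [120.73950308 123.50748585]
```

```bash
echo '[{"sx": -1, "aperture": 0}, {"sx": -1, "aperture": 0}, {"sx": -1, "aperture": 0}, {"sx": -1, "aperture": 0}, {"aperture": 0}]' | python3 -m creep; echo '[{"sx": -1, "aperture": 0}, {"sx": -1, "aperture": 0}, {"sx": -1, "aperture": 0}, {"aperture": 0}]' | python3 -m creep
```

```text
clock: 27.45
eef_pos: [580.7, -123.8, 52.0]
tool_rot: [-3.14, 0.009, 0.116]
force: [-6.7, -1.9, -0.5]
width: 0.1
gripper_force: 3.5
clock: 27.85
eef_pos: [579.1, -124.0, 52.1]
tool_rot: [-3.141, 0.007, 0.116]
force: [-5.2, -1.5, -3.5]
width: 0.1
gripper_force: 2.9
```

```bash
echo '[{"sx": -1, "aperture": 0}, {"aperture": 0}]' | python3 -m creep; echo '[{"sx": -1, "aperture": 0}, {"aperture": 0}]' | python3 -m creep; echo '[{"sx": -1, "aperture": 0}, {"aperture": 0}]' | python3 -m creep; echo '[{"sx": -1, "aperture": 0}, {"aperture": 0}]' | python3 -m creep
```

```text
clock: 28.05
eef_pos: [579.1, -123.9, 52.3]
tool_rot: [-3.141, 0.005, 0.116]
force: [-5.2, -1.2, -4.0]
width: 0.1
gripper_force: 2.8
clock: 28.25
eef_pos: [579.1, -123.8, 52.7]
tool_rot: [-3.141, 0.003, 0.117]
force: [-5.0, -1.4, -3.6]
width: -0.0
gripper_force: 2.7
clock: 28.45
eef_pos: [579.1, -123.7, 53.2]
tool_rot: [-3.141, 0.001, 0.117]
force: [-5.8, -0.8, -3.1]
width: -0.2
gripper_force: 2.4
clock: 28.65
eef_pos: [578.9, -123.6, 53.5]
tool_rot: [-3.141, -0.001, 0.117]
force: [-3.5, -0.5, -2.1]
width: -0.0
gripper_force: 1.8
```

```bash
echo '[{"sx": -1, "aperture": 0}, {"sx": -1, "aperture": 0}, {"aperture": 0}]' | python3 -m creep; echo '[{"sx": -1, "aperture": 0}, {"sx": -1, "aperture": 0}, {"sx": -1, "aperture": 0}, {"aperture": 0}]' | python3 -m creep
```

```text
clock: 28.95
eef_pos: [578.5, -124.1, 54.1]
tool_rot: [3.141, -0.004, 0.117]
force: [-0.6, -1.3, -0.3]
width: 0.1
gripper_force: 0.0
clock: 29.35
eef_pos: [573.6, -124.6, 53.4]
tool_rot: [3.142, -0.0, 0.117]
force: [0.1, 0.7, 0.8]
width: -0.2
gripper_force: 0.0
```

```bash
echo '[{"sx": -10, "aperture": 0}, {"sx": -30, "aperture": 0}, {"sx": -40, "aperture": 0}, {"sx": -30, "sz": -20, "aperture": 0}, {"sz": -40, "aperture": 0}, {"sy": -30, "sz": -30, "aperture": 0}, {"sy": -45, "aperture": 0}, {"sy": -45, "aperture": 0}, {"sy": -45, "aperture": 0}, {"sy": -45, "aperture": 0}, {"aperture": 0}]' | python3 -m creep; python3 - <<'E'
from h import *
C=[]
for n in('scene','top'):
    im,d=cams.get_image(n); P=cloud(n,d); u,v=proj(n,[650,-115,60]).astype(int); C.append(cv2.resize(im[v-70:v+70,u-70:u+70],(400,400)))
    if n=='top':
        q=(d>0)&(abs(P[...,2]-74)<5)&(abs(P[...,0]-592)<20)&(abs(P[...,1]+125)<60); print(q.sum(),np.median(P[q],0))
    for th in('plain_ring','glue'): print(n,th,[(np.round(q['position'],1).tolist(),round(q['confidence'],2)) for q in models.mark_of(th,n)[:1]])
cv2.imwrite('pics/crop7.png',np.hstack(C))
E
```

```text
clock: 30.45
eef_pos: [438.2, 78.1, 143.3]
tool_rot: [-3.138, 0.0, 0.128]
force: [-0.3, -0.9, 1.1]
width: 0.3
gripper_force: 0.0
scene plain_ring [([407.8, 277.3], 0.64)]
scene glue [([458.2, 293.8], 0.55)]
123 [ 594.57094266 -120.48253124   75.62439418]
top plain_ring [([242.6, 257.3], 0.63)]
top glue [([200.0, 243.0], 0.5)]
```

View pics/crop7.png

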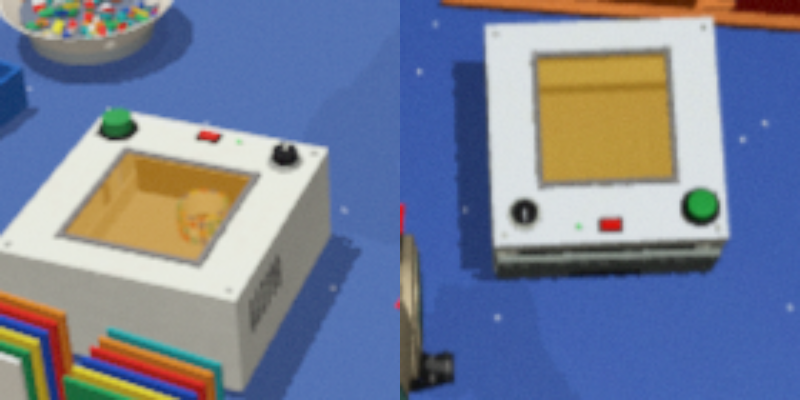

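The tray is shut by itself, with its panel at the same place as at the start. The ring stands upright inside, seen through the window at crop (200,215).

```bash
python3 -c "
from cell import ctrl
print(ctrl.finish_job())"
```

```text
the job is handed in; nothing more can be done
None
```

The job is handed in: I pressed the release, set the mosaic ring upright over the hub, and pushed the tray shut, where it held by itself after the arm backed away.

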